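# Go/no-go check of the washing machine's bearing bush

## Robot

A 6-joint arm with a two-finger parallel gripper is mounted at the origin on the work surface. World frame = base frame: x ahead of the robot, y to its left, z up, the work surface at z = 0. Lengths are in mm, angles in rad, forces in N, time in s.
With the tool pointing down it reaches from about 250 to 725 mm from the base axis. Payload 4 kg.
Tool frame: the origin (TCP) lies at the centre of the arm's flange, where the gripper is bolted on; the fingertips stand 173 mm ahead of it and the grasp point (between the pads) lies 155 mm ahead of it (r.tips_ahead is the distance from the TCP to the fingertips, in mm); z points along the fingers, y is the line along which they close (so a half turn about z gives the same grasp; the last joint's range is limited). The gripper opens to 85 mm and grips with 20 to 120 N. Pads are 22 mm wide; open, the fingers measure 114 mm over their backs; the gripper's body (76 mm by 85 mm) begins 54 mm behind the grasp point. The pads swing forward as they close: fully open they stand 13 mm farther back than shut.
Start: joints at [1.328, 0.241, 0.005, 1.335, 0, 1.571], TCP at [120.209, 485.335, 404.706] pointing down, gripper open.
Joint ranges: [-2.72, 2.72], [-1.05, 1.87], [-1.09, 1.28], [-1.99, 2.15], [-1.42, 1.44], [-3.14, 3.14]. Speed limits (rad/s): [2.79, 2.79, 3.14, 3.14, 3.14, 3.14].

## Interface

Orientations are given as a unit quaternion [x, y, z, w].
In Python, from cell import monitor, capture, get_calibration, finish_job, look_for, spot_point, r gives the robot as it stands.
- The arm moves only by the shell command python3 -m jog [OPENING], which reads ROWS from standard input. ROWS is 1 to 12 rows, parted by semicolons, with the numbers parted by spaces; each row has 6 numbers: dx, dy, dz in parts of the range, where 1.0 means 500 mm, then a rotation vector rx, ry, rz in normalised numbers (1 is 2 pi rad); each row is the pose to reach, as a shift and turn from the pose commanded when the command began, along the tool's axes at that moment; what a row does not reach only later rows make up. A row lasts 1/8 s, in which the tool goes at most 62.5 mm and 0.188 rad, less where a joint would pass 70% of its speed; a pose out of reach is approached as far as the arm can. OPENING is the finger opening in mm, set as the command begins (- or left out keeps the last). The fingers move at their own pace and stop on an object; the grip force is fixed at half the most. Time passes only in rows, so rows that do not move let the fingers close. It prints the time, the measured TCP pose, the force, the opening and the grip force at its end. A shift or turn number past 1, either way, is cut back to 1. Input that does not fit is refused with a message, and nothing moves.
- monitor.observe(): the state, without advancing time (a new reading comes with each control period).
- capture(name): name is "scene" or "top" or "wrist"; returns the picture (420x560x3 uint8, red, green, blue); there is no depth.
- get_calibration(name): a dict with "intrinsics" (3x3 intrinsics, pixels), "dist" ([k1, k2, p1, p2, k3] as OpenCV has them; the pictures are not rectified), "camera_from_world" (4x4, takes a point from world to camera coordinates). Camera axes: x right, y up, looking along -z (the intrinsics and any distortion apply to the point x, -y, -z); pixel columns grow to the right and rows downward; lengths in mm; the calibration is good to about 2 mm. A picture is of the moment at which its call begins: read the wrist's pose just before it. get_calibration takes no time and is no camera call; for the wrist camera it gives the pose at the moment of the call.
- finish_job(): hands the job in; it is judged then, once.
Trained networks look in the newest picture that a camera, given by its name, has taken for a name from the list of things; names that differ only in an ending like _2 or _b are one class to them, and where a whole thing is asked for, a point or a joint stands for the part that bears it (a point fixed in the world has none). Each returns a list of dicts, best first, with "score" (0 to 1); they miss things now and then, are a little off and sometimes report something else, mostly with a low value. They report only what shows in the picture. A call takes as long as a camera call. They do not tell look-alikes from the thing itself.
- look_for(target, camera): "point" ([column, row] in pixels, amid what is visible of it).
- spot_point(target, camera): "point" ([column, row] in pixels: a listed point, or the origin of a listed thing).
The state is a dict: "t": time; "qpos": joint angles; "qd": joint speeds; "tau": joint torques, N m; "tool_pos": TCP position; "orientation": TCP orientation; "ft_force": force on the tool from outside, world axes, zero at the start; "moment": the same for the moment, N m; "opening": finger opening in mm; "grip_force": force on a finger pad.
Only numpy, scipy, OpenCV 4.12 (cv2) and the standard library are available. Lean on these libraries where they do the work, as an engineer would, in place of code of your own. Each camera call takes 0.05 s, during which the arm holds its last target. There are 200 camera calls.

## Task

Before the repaired bearing bracket goes back into the washing machine, check its bore with the plug gauge: slide the green-collared go end fully home until the collar bears firmly on the bracket's face, keep it there a moment, draw it out, then offer the red-collared no-go end squarely to a mouth of the same bore and lean on it steadily for a second, just as firmly, to confirm that it is refused. Never force the gauge against the bracket (push with about 10 N, never 20), and finish by laying it back in the slots of its wooden cradle, leaving the mug, bottle and wrench alone.

Things in the scene. Friction and masses are not known exactly. Their poses are not given: they have to be found in the camera images.
- gauge: Steel double-ended plug gauge, 165 mm, 0.3 kg. Origin: middle of the handle, on its axis; x along the axis to the go end, z up. Handle 22 x 22 mm square, x -49..49: grip at the origin from above across y. Collars 36 mm across, 6 thick: green at x 49..55, red at x -49..-55. Go plug 25 mm diameter, x 55..90, last 3 mm tapering to 21. No-go plug 29 mm diameter, x -55..-75, flat end.
- go_collar (a point): On the gauge's axis, on the outer face of the green collar (gauge x +55 mm), which must meet the bracket's face
- go_tip (a point): On the gauge's axis, the end of the go plug (gauge x +90 mm)
- nogo_tip (a point): On the gauge's axis, the flat end of the no-go plug (gauge x -75 mm)
- bracket: Fixed rigid aluminium bracket with brass centre. Origin: centre of underside, z up. Upright block 30 (x) x 92 (y) x 118 mm high on a foot 84 x 130 x 14. One level bore, 26 mm diameter, 1.5 mm chamfers, runs through it along x, axis 80 mm above the underside. Either mouth serves for either gauge end. With the go end home its tip stands 5 mm out beyond. More than 20 N by the gauge is forcing.
- mouth_front (a point): Centre of the bore's mouth in the bracket's -x face (outward is bracket -x)
- mouth_back (a point): Centre of the bore's mouth in the bracket's +x face (outward is bracket +x)
- cradle: Fixed wooden cradle. Origin: centre of underside, x along the gauge lying in it, z up. Base 130 x 80 x 12 mm; two uprights 10 mm thick at x -38 and 38, 80 wide, 48 high, each with an open slot 26 mm wide at its floor, wider above, floor 35 mm up. The handle lies in both slots, either way round, its axis 46 mm up; the uprights stand between the collars with 6 mm play each way.
- mug: Blue ceramic mug, 80 mm across, 92 mm high; origin at the centre of its underside; leave it alone
- cleaner: White bottle with a yellow label and red cap, 60 mm across, 170 mm high; origin at the centre of its underside; leave it alone
- wrench: Steel wrench lying flat, 170 mm long; leave it alone
Not all that is in view belongs to the job. There is more than one size of the gauge; the one meant has the size given above.

How it is judged (in metres and radians):
On the way, in this order (a step that is already met when the one before it is completed fails the run):
1. the go end is fully home: the green collar bears on the bracket's face (within 1.8 mm, at least 5 N for 0.25 s), gauge in line with the bore (((x of go_collar in the frame of bracket between -0.0168 and -0.0132 m and y of go_collar in the frame of bracket between -0.0025 and 0.0025 m and z of go_collar in the frame of bracket between 0.0775 and 0.0825 m and x of go_tip in the frame of bracket between 0.0178 and 0.0222 m) or (x of go_collar in the frame of bracket between 0.0132 and 0.0168 m and y of go_collar in the frame of bracket between -0.0025 and 0.0025 m and z of go_collar in the frame of bracket between 0.0775 and 0.0825 m and x of go_tip in the frame of bracket between -0.0222 and -0.0178 m)) and angle between the x axis of gauge and the x axis of bracket, either way round below 0.07 rad and contact force between gauge and bracket above 5 N), for 0.25 s.
2. the go end is drawn right out of the bore (distance between gauge and bracket above 0.132 m), for 0.05 s.
3. the no-go end is offered squarely to a mouth of the bore (within 2.5 mm of centre, in line within 0.07 rad) and pressed with at least 5 N for 0.5 s, and does not enter (((x of nogo_tip in the frame of bracket between -0.0175 and -0.0125 m and y of nogo_tip in the frame of bracket between -0.0025 and 0.0025 m and z of nogo_tip in the frame of bracket between 0.0775 and 0.0825 m and x of gauge in the frame of bracket below -0.08 m) or (x of nogo_tip in the frame of bracket between 0.0125 and 0.0175 m and y of nogo_tip in the frame of bracket between -0.0025 and 0.0025 m and z of nogo_tip in the frame of bracket between 0.0775 and 0.0825 m and x of gauge in the frame of bracket above 0.08 m)) and angle between the x axis of gauge and the x axis of bracket, either way round below 0.07 rad and contact force between gauge and bracket above 5 N), for 0.5 s.
At the end, for the whole second after the job is handed in: The gauge lies at rest in both slots of the cradle, either way round: its middle within 9 mm lengthwise and 4 mm sideways of the cradle's middle, its axis 46 mm (within 2.5 mm) above the cradle's underside and in line with it within 0.08 rad (x of gauge in the frame of cradle between -0.009 and 0.009 m and y of gauge in the frame of cradle between -0.004 and 0.004 m and z of gauge in the frame of cradle between 0.0435 and 0.0485 m and angle between the x axis of gauge and the x axis of cradle, either way round below 0.08 rad and linear speed of gauge below 0.02 m/s); the robot touches nothing.
It fails at once if the gauge is forced against the bracket with more than 20 N (contact force between gauge and bracket above 20 N).
It fails at once if the mug is moved more than 15 mm (distance of mug from where it was at the start of the episode above 0.015 m).
It fails at once if the bottle is moved more than 15 mm (distance of cleaner from where it was at the start of the episode above 0.015 m).
It fails at once if the wrench is moved more than 15 mm (distance of wrench from where it was at the start of the episode above 0.015 m).
It also fails if it takes over 72 s, if anything falls off the work surface, if the arm or the gripper's body presses on something with over 40 N, if the wrist force passes 120 N, or if a joint passes its speed limit or range.

## Working session

There is one attempt and no reset: what is moved stays moved. The work goes in short steps, Python scripts to look and compute and a shell command to move; the robot and the scene stay as the last step left them, time stands still between calls to the robot, and variables do not carry over. Pictures are saved under pics/ and viewed, at most 10 in all, crops included, and the job is handed in when it is done.

```bash
mkdir -p pics; ls; cat > h.py <<'E'
import numpy as np, cv2
from cell import monitor, capture, get_calibration, finish_job, look_for, spot_point, r
def cam(n):
    c=get_calibration(n); return np.array(c["intrinsics"]),np.array(c["dist"]),np.array(c["camera_from_world"])
def ray(n,px):
    K,d,T=cam(n); u=cv2.undistortPoints(np.array([[px]],float),K,d)[0,0]
    v=T[:3,:3].T@np.array([u[0],-u[1],-1]); return -T[:3,:3].T@T[:3,3],v/np.linalg.norm(v)
def atz(n,px,z):
    o,v=ray(n,px); return o+v*(z-o[2])/v[2]
def tri(obs): # [(o,v)]
    A=0;b=0
    for o,v in obs:
        P=np.eye(3)-np.outer(v,v);A=A+P;b=b+P@o
    return np.linalg.solve(A,b)
def proj(n,p):
    K,d,T=cam(n); q=(T[:3,:3]@np.array(p,float).T).T if 0 else T[:3,:3]@np.array(p,float)+T[:3,3]
    u=cv2.projectPoints(np.array([[q[0],-q[1],-q[2]]]),np.zeros(3),np.zeros(3),K,d)[0]
    return u.ravel()
def save(n,f): 
    im=capture(n); cv2.imwrite("pics/"+f,im[:,:,::-1]); return im
E
python3 - <<'E'
from h import *
np.set_printoptions(precision=1,suppress=True)
a=save("scene","s0.png");b=save("top","t0.png")
cv2.imwrite("pics/both.png",cv2.resize(np.vstack([a,b])[:,:,::-1],(800,1200))[:600])
cv2.imwrite("pics/t0b.png",cv2.resize(b[:,:,::-1],(800,600)))
for n in ("gauge","bracket","cradle","mug","cleaner","wrench"):
  for c in ("scene","top"):
    print(n,c,[(np.round(x["point"]),round(x["score"],2)) for x in look_for(n,c)][:4],"spot",[(np.round(x["point"],1),round(x["score"],2)) for x in spot_point(n,c)][:4])
for n in ("go_collar","go_tip","nogo_tip","mouth_front","mouth_back"):
  for c in ("scene","top"):
    print(n,c,"spot",[(np.round(x["point"],1),round(x["score"],2)) for x in spot_point(n,c)][:4])
for c in ("scene","top"): print(ray(c,(280,210)))
print(monitor.observe()["t"])
E
```

```text
pics
gauge scene [(array([197., 162.]), 0.93), (array([200., 215.]), 0.86)] spot [(array([200.9, 216.1]), 0.63), (array([194.3, 160.5]), 0.57), (array([313.6, 192.8]), 0.43)]
gauge top [(array([360., 326.]), 0.73), (array([371., 244.]), 0.68), (array([372., 236.]), 0.63)] spot [(array([375.4, 236.1]), 0.63), (array([366.2, 323.6]), 0.58)]
bracket scene [(array([313., 192.]), 0.82), (array([200., 212.]), 0.52)] spot [(array([310.4, 198.5]), 0.68), (array([200.4, 216.4]), 0.27)]
bracket top [(array([243., 234.]), 0.89)] spot [(array([241.4, 235.7]), 0.65)]
cradle scene [(array([203., 230.]), 0.68)] spot [(array([204.7, 223.9]), 0.94)]
cradle top [(array([374., 243.]), 0.88)] spot [(array([372. , 238.4]), 0.71)]
mug scene [(array([391., 268.]), 0.82)] spot []
mug top [(array([199., 119.]), 0.63), (array([240., 236.]), 0.19)] spot [(array([204.1, 124.4]), 0.79)]
cleaner scene [(array([218., 315.]), 0.86)] spot [(array([216.9, 324.6]), 0.65)]
cleaner top [(array([378., 120.]), 0.83)] spot []
wrench scene [(array([299., 292.]), 0.61)] spot [(array([294.2, 294.5]), 0.71)]
wrench top [(array
[... 340 characters left out ...]
([234.4, 205.6]), 0.88)]
go_tip top spot [(array([334.9, 237.1]), 0.77), (array([322.3, 358.2]), 0.76), (array([240.8, 236.1]), 0.68)]
nogo_tip scene spot [(array([168.4, 224.8]), 0.58), (array([167.2, 187.8]), 0.57)]
nogo_tip top spot [(array([406.3, 234.5]), 0.76), (array([395.3, 293.4]), 0.57), (array([240.4, 233.4]), 0.46)]
mouth_front scene spot [(array([307.5, 179.1]), 0.65)]
mouth_front top spot [(array([241.4, 233.3]), 0.72)]
mouth_back scene spot [(array([319. , 177.5]), 0.91)]
mouth_back top spot [(array([232. , 231.7]), 0.61), (array([203.8, 128.6]), 0.38)]
(array([1029. , -132.2,  939. ]), array([-0.5,  0.2, -0.9]))
(array([ 421.7,   27.9, 1008. ]), array([ 0.1,  0. , -1. ]))
1.8
```

View pics/both.png

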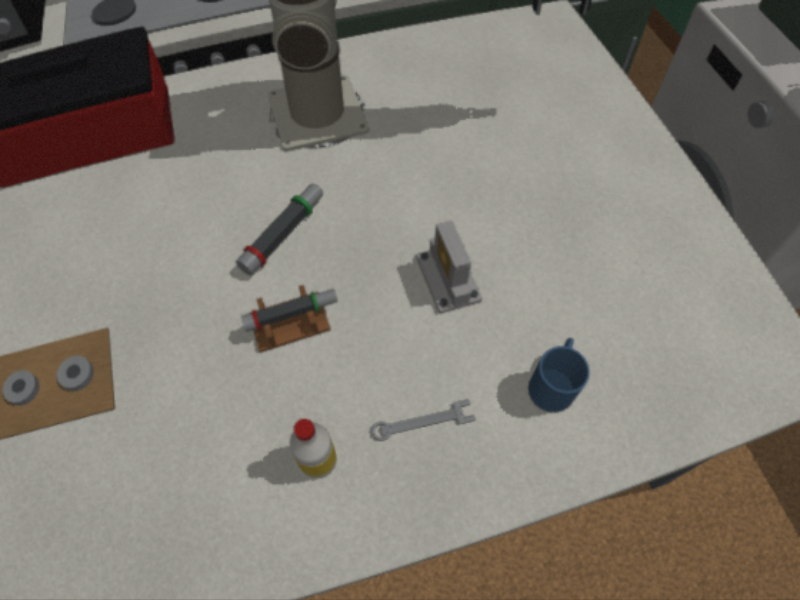

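View pics/t0b.png

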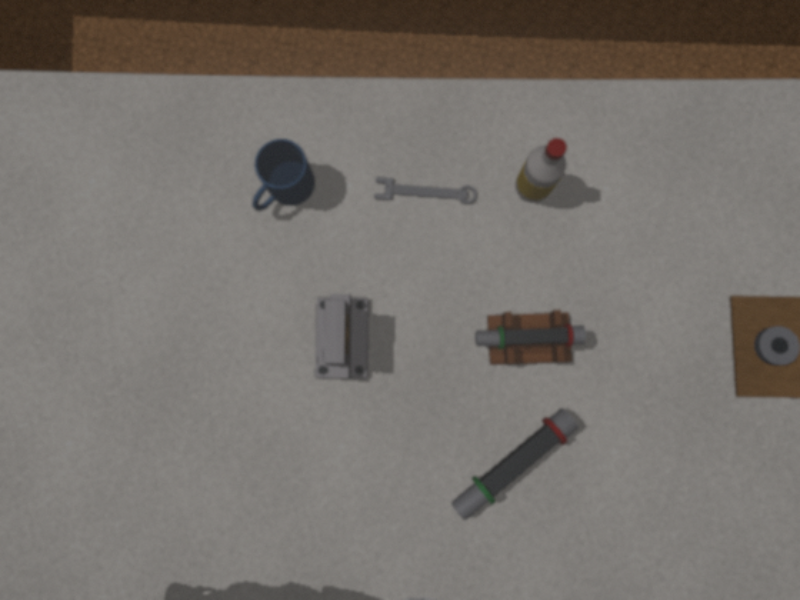

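Candidates for the gauge: the one lying in the cradle at top px (375,236), and a larger loose one at (366,324); the wrench (299,132) is not one. I'll measure both lengths to tell them apart.

```bash
python3 - <<'E'
from h import *
np.set_printoptions(precision=1,suppress=True)
# triangulate
P={"cr_gotip":((234.4,205.6),(334.9,237.1)),"cr_nogo":((168.4,224.8),(406.3,234.5)),"cr_gauge":((200.9,216.1),(375.4,236.1)),
"cr_gocollar":((226.1,207.7),(350.1,232)),
"loose_gocol":((214.1,140.7),(336.7,341.8)),"loose_nogo":((167.2,187.8),(395.3,293.4)),
"bracket":((310.4,198.5),(241.4,235.7)),"cradle":((204.7,223.9),(372,238.4)),"mfront":((307.5,179.1),(241.4,233.3)),"mback":((319,177.5),(232,231.7))}
for k,(s,t) in P.items(): print(k,tri([ray("scene",s),ray("top",t)]))
for z in (0,):
  for n,p in dict(br=(241.4,235.7),cra=(372,238.4),mug=(204,124),wr=(299.6,132.6),bot=(375,134)).items(): print(n,atz("top",p,z))
print("loose tips z16",atz("top",(322.3,358.2),16),atz("top",(400,292),16))
print("cr tips z46",atz("top",(333,237),46),atz("top",(410,235),46))
im=cv2.imread("pics/t0.png"); 
A=cv2.resize(im[190:290,200:300],(400,400),interpolation=cv2.INTER_CUBIC);B=cv2.resize(im[190:290,320:420],(400,400),interpolation=cv2.INTER_CUBIC)
cv2.imwrite("pics/crop.png",np.hstack([A,B]))
print(monitor.observe())
from scipy.spatial.transform import Rotation as R
print(R.from_quat(monitor.observe()["orientation"]).as_matrix())
E
```

```text
cr_gotip [500.6 -80.5  49.5]
cr_nogo [ 507.5 -241.9   49.9]
cr_gauge [ 504.5 -167.7   49.4]
cr_gocollar [ 511.4 -106.4   70.8]
loose_gocol [277.5 -83.6  41.5]
loose_nogo [ 378.  -227.1   16. ]
bracket [504.4 126.7 -11.1]
cradle [ 503.3 -166.7    6.1]
mfront [501.3 115.5  82.3]
mback [505.5 139.6  84. ]
br [504.  127.3   0. ]
cra [ 502.3 -174.3    0. ]
mug [770.7 224.    0. ]
wr [752.6  -5.1   0. ]
bot [ 751.1 -184.3    0. ]
loose tips z16 [237.5 -58.8  16. ] [ 382.6 -231.2   16. ]
cr tips z46 [500.3 -79.5  46. ] [ 507.4 -248.1   46. ]
{'t': 1.8, 'qpos': array([ 1.3,  0.2,  0. ,  1.3, -0. ,  1.6]), 'qd': array([ 0.,  0.,  0.,  0., -0.,  0.]), 'tau': array([  0. , -37.2,  25.3,   0. ,   0. ,  -0. ]), 'tool_pos': array([120.2, 485.3, 404.7]), 'orientation': array([ 0.1,  1. , -0. ,  0. ]), 'ft_force': array([ 0.7, -0.1, -0.4]), 'moment': array([-0. ,  0.1,  0. ]), 'grip_force': 0.0, 'opening': 85.39331775575783}
[[-1.   0.2  0. ]
 [ 0.2  1.  -0. ]
 [-0.  -0.  -1. ]]
```

View pics/crop.png

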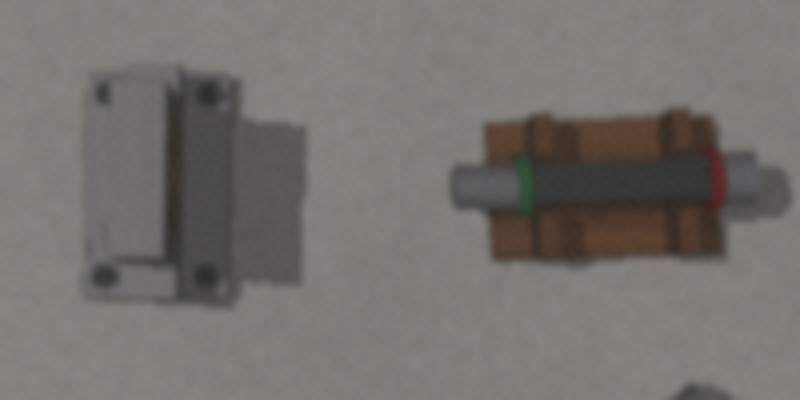

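The gauge in the cradle measures about 165 mm and the loose one about 225 mm, so the cradle one is the right gauge. In the crop its green/go end points left, toward the bracket. The bracket's bore runs left to right, along world y. Next I'll move over the bracket for close wrist views.

```bash
cat >> h.py <<'E'
from scipy.spatial.transform import Rotation as R
np.set_printoptions(precision=2,suppress=True)
def pose():
    o=monitor.observe(); return np.array(o["tool_pos"]),R.from_quat(o["orientation"]),o
def go(p,yaw=0.0): # yaw of gauge axis from world +y (ccw, rad); tool x = go direction, z down
    tp,Q,o=pose(); c,s=np.cos(yaw),np.sin(yaw)
    G=R.from_matrix(np.array([[-s,c,0],[c,s,0],[0,0,-1.]]))
    print("t",round(o["t"],2),"delta",Q.inv().apply(np.array(p)-tp),"rot",(Q.inv()*G).as_rotvec().round(4))
E
python3 - <<'E'
from h import *
go([470,100,380],0.0)
E
```

```text
t 1.8 delta [-432.17 -289.93   24.71] rot [-0.    0.    1.33]
```

The manual's scale: shifts go in shares of 500 mm and turns go in shares of 2 pi rad. Converting my numbers, -432 mm / 500 = -0.864, -290 mm / 500 = -0.58, 1.33 rad / 6.2832 = 0.2117.

```bash
echo '-0.864 -0.58 0.05 0 0 0.2117;-0.864 -0.58 0.05 0 0 0.2117;-0.864 -0.58 0.05 0 0 0.2117;-0.864 -0.58 0.05 0 0 0.2117;-0.864 -0.58 0.05 0 0 0.2117;-0.864 -0.58 0.05 0 0 0.2117;-0.864 -0.58 0.05 0 0 0.2117;-0.864 -0.58 0.05 0 0 0.2117;-0.864 -0.58 0.05 0 0 0.2117;-0.864 -0.58 0.05 0 0 0.2117;-0.864 -0.58 0.05 0 0 0.2117;-0.864 -0.58 0.05 0 0 0.2117' | python3 -m jog
python3 - <<'E'
from h import *
save("wrist","w0.png"); print(ray("wrist",(280,210)))
for n in ("bracket","mouth_front","mouth_back"): print(n,[(np.round(x["point"],1),x["score"]) for x in spot_point(n,"wrist")])
im=cv2.imread("pics/w0.png")
p=proj("wrist",[504,127,118]);print(p)
E
```

```text
t: 3.3
tool_pos: [469.2, 100.9, 379.9]
orientation: [0.707, 0.707, 0.0, -0.0]
ft_force: [-0.5, 0.2, 0.1]
opening: 85.3
grip_force: 0.0
(array([468.57, 172.97, 348.37]), array([ 0.01, -0.31, -0.95]))
bracket [(array([311. , 143.3]), 0.91), (array([527.5, 262.1]), 0.16)]
mouth_front [(array([321. , 176.5]), 0.74)]
mouth_back [(array([316.6, 134.2]), 0.74)]
[330.05 169.92]
```

View pics/w0.png

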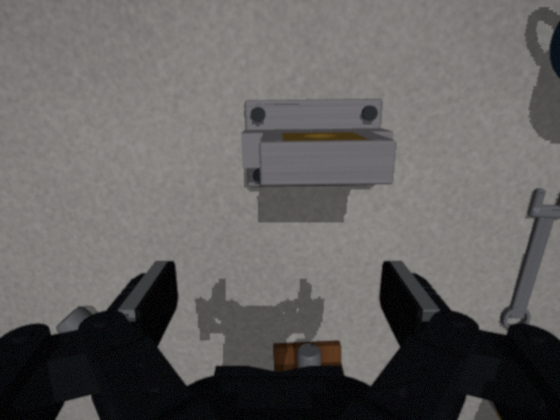

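The wrist view shows the bracket with its block top front edge from about (260,184) to (394,181) and its foot's back edge at row 99. The mouths are hidden from above. I'll refine the corners.

```bash
python3 - <<'E'
from h import *
im=cv2.imread("pics/w0.png")
g=cv2.cvtColor(im,cv2.COLOR_BGR2GRAY)
L=cv2.createLineSegmentDetector().detect(g)[0][:,0]
for l in L:
    if np.hypot(l[2]-l[0],l[3]-l[1])>18 and 230<l[0]<410 and 85<l[1]<235:
        print(l.round(1),"z118",atz("wrist",l[:2],118)[:2],atz("wrist",l[2:],118)[:2],"z14",atz("wrist",l[:2],14)[:2],atz("wrist",l[2:],14)[:2])
cv2.imwrite("pics/c1.png",cv2.resize(im[90:200,230:410],None,fx=4,fy=4,interpolation=cv2.INTER_CUBIC))
E
```

```text
[261.1 144.4 260.  183.1] z118 [457.56 144.17] [456.4  117.82] z14 [452.47 131.29] [450.78  93.04]
[341.9 221.9 258.1 221.8] z118 [513.98  89.65] [454.67  89.68] z14 [534.36  52.15] [448.28  52.19]
[243.9 185.6 243.6 163.1] z118 [445.38 116.07] [445.58 131.65] z14 [434.78  90.49] [435.08 113.11]
[243.9 128.1 242.9 100.6] z118 [446.41 154.74] [446.25 172.02] z14 [436.29 146.63] [436.04 171.71]
[390.6 139.8 261.9 141.6] z118 [543.16 147.24] [458.06 146.01] z14 [576.72 135.73] [453.19 133.96]
[261.9 183.8 375.6 182.3] z118 [457.69 117.36] [535.58 118.37] z14 [452.66  92.37] [565.71  93.84]
[368.3 189.2 325.6 185.4] z118 [530.89 113.51] [501.44 116.23] z14 [558.9   86.78] [516.16  90.73]
[257.1 220.6 257.  198.1] z118 [453.99  90.59] [454.16 107.14] z14 [447.28  53.51] [447.53  77.53]
[274.4 129.4 375.7 127.9] z118 [466.37 153.92] [532.66 154.93] z14 [465.25 145.44] [561.47 146.91]
[245.6 128.8 273.1 129.2] z118 [447.54 154.29] [465.56 154.07] z14 [437.92 145.98] [464.08 145.65]
[256.5 151.8 261.6 133.9] z118 [454.43 139.27] [457.96 151.  ] z14 [447.92 124.18] [453.04 141.2 ]
[395.6 148.  392.6 184.3] z118 [547.  141.8] [547.34 116.98] z14 [582.28 127.85] [582.77  91.82]
[382.6 100.6 380.8 124.5] z118 [535.71 172.09] [535.81 157.12] z14 [565.9 171.8] [566.04 150.07]
[241.7 168.1 240.6 133.1] z118 [444.17 128.21] [444.19 151.55] z14 [433.02 108.12] [433.06 142.  ]
[245.6  99.2 379.4  97.4] z118 [448.03 172.92] [533.49 174.06] z14 [438.63 173.02] [562.68 174.67]
[324.4 186.1 265.6 187.2] z118 [500.59 115.72] [460.24 114.96] z14 [514.92  89.99] [456.36  88.89]
[305.6 136.9 330.6 136.9] z118 [486.95 149.1 ] [503.43 149.11] z14 [495.13 138.45] [519.04 138.45]
```

View pics/c1.png

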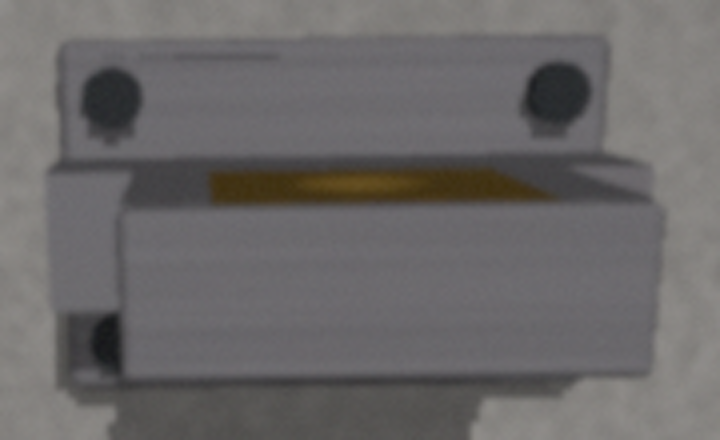

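Scaled: -240 mm / 500 = -0.48, 35 mm / 500 = 0.07.

```bash
echo '-0.48 0.07 0 0 0 0;-0.48 0.07 0 0 0 0;-0.48 0.07 0 0 0 0;-0.48 0.07 0 0 0 0;-0.48 0.07 0 0 0 0;-0.48 0.07 0 0 0 0' | python3 -m jog
python3 - <<'E'
from h import *
save("wrist","w1.png")
for n in ("gauge","go_tip","go_collar","nogo_tip","cradle"):
  print(n,[(np.round(x["point"],1),round(x["score"],2),atz("wrist",x["point"],6 if n=="cradle" else 46)) for x in spot_point(n,"wrist")][:2])
im=cv2.imread("pics/w1.png")
g=cv2.cvtColor(im,cv2.COLOR_BGR2GRAY)
L=cv2.createLineSegmentDetector().detect(g)[0][:,0]
for l in L:
    a=atz("wrist",l[:2],57)[:2];b=atz("wrist",l[2:],57)[:2]
    if np.hypot(*(a-b))>12 and 470<a[0]<540 and -270<a[1]<-60: print(l.round(0),a,b)
E
```

```text
t: 4.25
tool_pos: [504.1, -139.8, 379.5]
orientation: [0.708, 0.706, 0.0, -0.0]
ft_force: [-0.7, 0.4, -0.5]
opening: 85.5
grip_force: 0.0
gauge [(array([281.7, 211.8]), 0.79, array([ 506.71, -165.74,   46.  ])), (array([ 90.5, 184.8]), 0.74, array([ 334.47, -140.32,   46.  ]))]
go_tip [(array([273.9, 111.8]), 0.81, array([499.87, -76.51,  46.  ]))]
go_collar [(array([278.5, 152.5]), 0.71, array([ 503.9 , -111.06,   46.  ])), (array([ 23.5, 126.4]), 0.68, array([284.92, -88.85,  46.  ]))]
nogo_tip [(array([287.3, 286.8]), 0.97, array([ 512.82, -243.58,   46.  ])), (array([159.4, 259.9]), 0.87, array([ 389.6 , -214.63,   46.  ]))]
cradle [(array([277.2, 201.9]), 0.57, array([ 502.77, -168.37,    6.  ]))]
[263. 275. 265. 261.] [ 489.49 -224.36] [ 491.4  -209.92]
[317. 177. 323. 252.] [ 537.34 -130.71] [ 544.73 -201.37]
[316. 143. 323. 176.] [ 535.62 -101.74] [ 542.69 -129.81]
[238. 140. 262. 138.] [470.22 -98.91] [490.07 -97.84]
[263. 261. 243. 262.] [ 489.88 -210.73] [ 471.25 -211.47]
[244. 233. 237. 181.] [ 472.53 -182.52] [ 468.3  -134.34]
[261. 136. 260. 118.] [489.57 -95.83] [488.5
[... 861 characters left out ...]
.26]
[266. 232. 265. 206.] [ 492.99 -181.53] [ 492.06 -156.72]
[247. 235. 264. 234.] [ 475.41 -184.64] [ 491.36 -183.55]
[239. 163. 254. 162.] [ 470.64 -118.86] [ 483.51 -118.07]
[318. 166. 298. 166.] [ 537.86 -121.29] [ 520.79 -121.54]
[256. 169. 237. 170.] [ 484.5  -123.74] [ 468.34 -125.09]
[241. 181. 258. 180.] [ 471.32 -134.56] [ 486.4  -133.49]
[292. 194. 294. 231.] [ 515.5  -146.32] [ 517.67 -180.24]
[262. 248. 243. 249.] [ 488.86 -197.28] [ 471.64 -198.21]
[264. 204. 264. 188.] [ 490.84 -155.54] [ 491.41 -140.75]
[274. 268. 292. 266.] [ 500.24 -217.26] [ 516.63 -215.63]
[248. 258. 262. 257.] [ 476.03 -207.66] [ 488.78 -206.75]
[299. 178. 314. 177.] [ 522.02 -131.62] [ 534.93 -130.6 ]
```

View pics/w1.png

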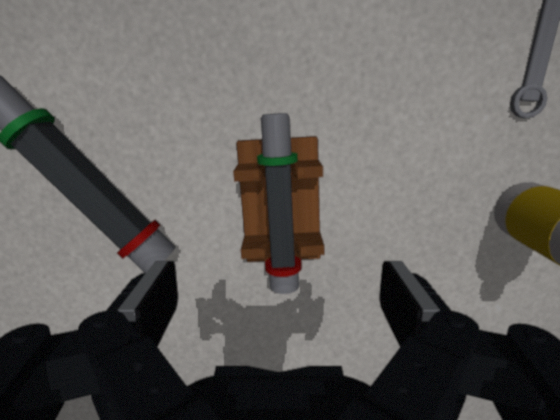

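```bash
python3 - <<'E'
from h import *
go([505.3,-167.3,201],0.07)
E
```

```text
t 4.55 delta [-28.42   0.88 178.87] rot [ 0.    0.   -0.07]
```

Scaled: 178 mm / 500 = 0.356, 160 mm / 500 = 0.32, -0.07 rad / 6.2832 = -0.0111.

```bash
echo '-0.056 0.002 0.12 0 0 -0.0111;-0.056 0.002 0.24 0 0 -0.0111;-0.056 0.002 0.32 0 0 -0.0111;-0.056 0.002 0.356 0 0 -0.0111;-0.056 0.002 0.356 0 0 -0.0111' | python3 -m jog; echo '0 0 0 0 0 0;0 0 0 0 0 0;0 0 0 0 0 0;0 0 0 0 0 0;0 0 0 0 0 0;0 0 0 0 0 0' | python3 -m jog 10
```

```text
t: 5.18
tool_pos: [504.5, -167.2, 200.1]
orientation: [0.682, 0.731, -0.001, -0.002]
ft_force: [0.3, 0.3, -0.4]
opening: 85.3
grip_force: 0.0
t: 5.92
tool_pos: [505.6, -168.3, 202.7]
orientation: [0.683, 0.731, 0.0, 0.001]
ft_force: [-1.3, 0.6, 6.4]
opening: 20.9
grip_force: 60.1
```

Scaled: -60 mm / 500 = -0.12, -30 mm / 500 = -0.06.

```bash
echo '0 0 -0.06 0 0 0;0 0 -0.12 0 0 0;0 0 -0.12 0 0 0' | python3 -m jog; python3 - <<'E'
from h import *
go([503,0,237],0.0135)
E
```

```text
t: 6.3
tool_pos: [506.1, -168.4, 263.2]
orientation: [0.683, 0.731, 0.001, 0.002]
ft_force: [0.8, -0.6, -4.6]
opening: 21.3
grip_force: 59.5
t 6.3 delta [168.27   8.24  25.99] rot [0.   0.   0.05]
```

Scaled: 168 mm / 500 = 0.336, 150 mm / 500 = 0.3, 0.054 rad / 6.2832 = 0.0086.

```bash
echo '0.1 0.006 0 0 0 0.008;0.2 0.01 0 0 0 0.008;0.3 0.016 0.02 0 0 0.0086;0.336 0.016 0.052 0 0 0.0086;0.336 0.016 0.052 0 0 0.0086;0.336 0.016 0.052 0 0 0.0086' | python3 -m jog
python3 - <<'E'
from h import *
go([503,0,237],0.0135)
save("wrist","w2.png");a=save("top","t2.png");s=save("scene","s2.png")
for c in ("wrist","scene","top"):
 for n in ("gauge","go_tip","go_collar","nogo_tip","mouth_front","mouth_back"):
  print(c,n,[(np.round(x["point"],1),round(x["score"],2)) for x in spot_point(n,c)][:3])
w=cv2.imread("pics/w2.png")
S=cv2.resize(s[120:260,200:370,::-1],(560,461),interpolation=cv2.INTER_CUBIC)
cv2.imwrite("pics/s2c.png",S)
cv2.imwrite("pics/w2c.png",cv2.resize(w,(800,600)))
g=cv2.cvtColor(w,cv2.COLOR_BGR2GRAY)
for l in cv2.createLineSegmentDetector().detect(g)[0][:,0]:
    if np.hypot(l[2]-l[0],l[3]-l[1])>25: print(l.round(0))
E
```

```text
t: 7.05
tool_pos: [501.6, -0.4, 234.8]
orientation: [0.702, 0.712, -0.001, -0.0]
ft_force: [-0.7, 0.0, -2.8]
opening: 21.0
grip_force: 59.1
t 7.05 delta [ 0.34  1.44 -2.16] rot [-0.  0.  0.]
wrist gauge [(array([276.8, 283.8]), 0.73)]
wrist go_tip [(array([280.2,  46. ]), 0.93)]
wrist go_collar []
wrist nogo_tip []
wrist mouth_front []
wrist mouth_back []
scene gauge [(array([193.3, 165.6]), 0.85), (array([261.9, 192.7]), 0.83)]
scene go_tip [(array([218.7, 131.8]), 0.66), (array([294.9, 294. ]), 0.26)]
scene go_collar [(array([213. , 140.8]), 0.93), (array([285.9, 183.2]), 0.68), (array([234.2, 194.8]), 0.24)]
scene nogo_tip [(array([170.7, 189.1]), 0.77), (array([235.6, 199.9]), 0.55)]
scene mouth_front [(array([309.8, 181.8]), 0.98)]
scene mouth_back [(array([317.7, 177.7]), 0.89)]
top gauge [(array([363.3, 323.9]), 0.74)]
top go_tip [(array([257. , 233.8]), 0.56)]
top go_collar [(array([258.1, 233. ]), 0.59), (array([271.8, 232.7]), 0.49)]
top nogo_tip [(array([396.2, 293.3]), 0.57), (array([244.5, 232.7]), 0.57)]
top mouth_front [(array([242.5, 233.7]), 0.9)]
top mouth_back [(array([296.4, 136.5]), 0.7), (array([230. , 233.2]), 0.61)]
[212. 289. 221. 262.]
[400. 295. 559. 394.]
[144. 419. 174. 394.]
[123. 377. 146. 358.]
[381. 393. 413. 419.]
[ 11. 386. 149. 299.]
[335. 261. 345. 289.]
[420. 420. 379. 380.]
[177. 380. 137. 418.]
[437. 372. 414. 347.]
[410. 358. 433. 377.]
[311. 174. 308. 246.]
[249. 246. 247. 173.]
[157.  71. 153.   6.]
[243. 333. 241. 358.]
[414.   4. 156.   4.]
[317.  67. 314. 144.]
[245. 143. 243.  67.]
[352.  91. 348. 127.]
[328. 285. 321. 260.]
[394.  79. 358.  78.]
[235. 260. 228. 284.]
[242. 142. 188. 142.]
[342. 144. 317. 142.]
[187. 141. 185.  98.]
[263. 155. 297. 155.]
[393.  66. 317.  65.]
[244.  65. 166.  65.]
[304. 324. 306. 262.]
[250. 258. 252. 334.]
[258. 176. 292. 177.]
[306.  41. 258.  40.]
[288. 186. 263. 186.]
[254. 337. 284. 337.]
[314. 157. 283. 158.]
[181.  61. 213.  61.]
```

View pics/w2c.png

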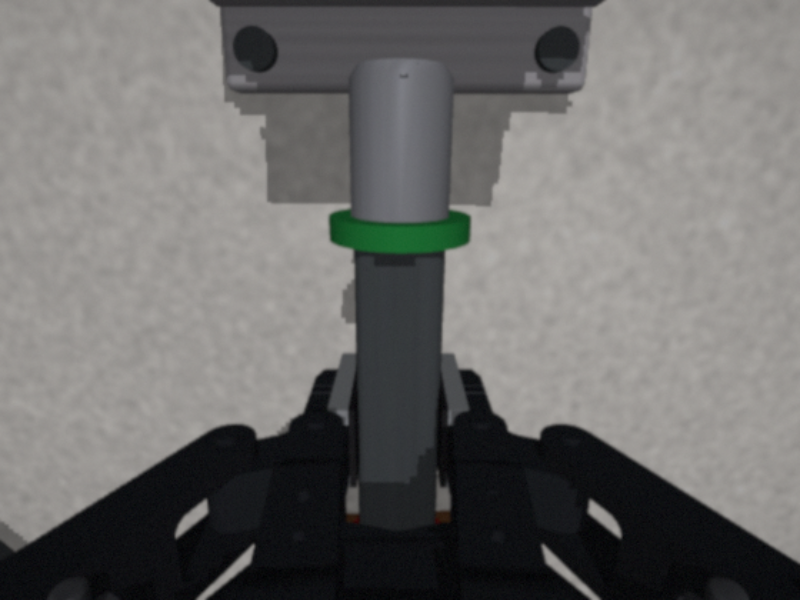

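View pics/s2c.png

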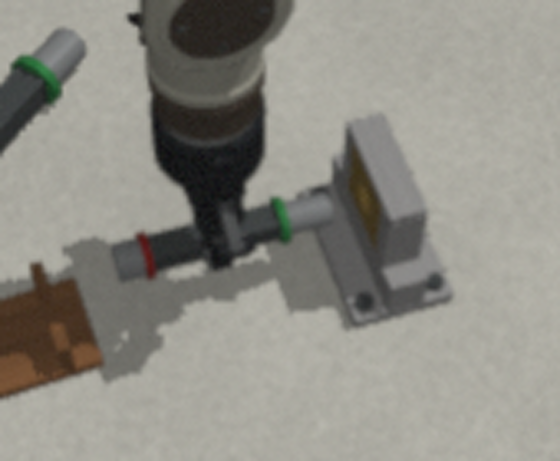

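The wrist view shows the plug centred (edges at 244 and 315 px, row 105) and straight in the grip. The bracket foot spans about 156–410 px ahead of it. The scene view shows the go plug level with the bore. Next I'll quantify the lateral alignment.

```bash
python3 - <<'E'
from h import *
w=cv2.imread("pics/w2.png"); g=cv2.cvtColor(w,cv2.COLOR_BGR2GRAY).astype(float)
g=cv2.GaussianBlur(g,(3,3),0)
def edges(row,lo,hi,k=4):
    d=np.gradient(g[row-1:row+2].mean(0)); s=sorted(range(lo,hi),key=lambda c:-abs(d[c]))[:k]; return [(c,round(d[c])) for c in s]
for row in (25,40,55): 
    print(row,"L",edges(row,140,175,2),"R",edges(row,395,425,2))
for row in (20,40,55):
    print(atz("wrist",(155,row),14),atz("wrist",(411,row),14))
tp,_,_=pose(); zg=tp[2]-156.7
for row,l,rr in ((75,243.3,316.7),(105,244,315.4),(140,245,314)):
    a=atz("wrist",(l,row),zg);b=atz("wrist",(rr,row),zg);print("plug",zg,(a+b)/2,"w",b[0]-a[0])
for row,l,rr in ((175,247,311),(240,249,308.3),):
    a=atz("wrist",(l,row),zg+11);b=atz("wrist",(rr,row),zg+11);print("handle",(a+b)/2,"w",b[0]-a[0])
print("tip pred",proj("wrist",tp+[-.0135*90,90,-156.7]),"collar top front edge z",proj("wrist",tp+[-.7,55,-156.7+18]))
for c in("scene","top"):
    print(c,"pred go_collar",proj(c,tp+[-.7,55,-156.7]),"nogo",proj(c,tp+[1,-75,-156.7]),"tip",proj(c,tp+[-1.2,90,-156.7]),"mouth -y",proj(c,[501.5,117,80]),"mouth+y",proj(c,[501,147,80]))
E
```

```text
25 L [(155, -26), (154, -21)] R [(404, 12), (410, 12)]
40 L [(156, -26), (155, -22)] R [(411, 14), (407, 11)]
55 L [(156, -20), (155, -18)] R [(409, 12), (410, 11)]
[438.34 109.14  14.  ] [565.57 111.04  14.  ]
[437.56 100.02  14.  ] [566.7  101.95  14.  ]
[436.95  93.    14.  ] [567.56  94.95  14.  ]
plug 78.99897834236648 [500.64  80.17  79.  ] w 25.019164266459313
plug 78.99897834236648 [500.7   70.31  79.  ] w 24.914299626808372
plug 78.99897834236648 [500.82  58.22  79.  ] w 24.76269919532217
handle [500.78  47.76  90.  ] w 21.564524555289438
handle [501.02  24.14  90.  ] w 21.136719282269894
tip pred [280.47  43.26] collar top front edge z [280.6 156.6]
scene pred go_collar [285.76 185.66] nogo [234.63 199.6 ] tip [299.18 181.99] mouth -y [309.58 179.38] mouth+y [320.85 176.28]
top pred go_collar [271.59 234.44] nogo [332.57 234.56] tip [255.2  234.43] mouth -y [242.58 233.81] mouth+y [228.51 233.84]
```

Scaled: 14 mm / 500 = 0.028, 10 mm / 500 = 0.02.

```bash
echo '0.02 0.001 0 0 0 0;0.028 0.001 0 0 0 0;0.028 0.001 0 0 0 0' | python3 -m jog; python3 - <<'E'
from h import *
tp,q,o=pose(); print(q.as_matrix(),o["ft_force"])
E
```

```text
t: 8.48
tool_pos: [502.1, 14.6, 235.7]
orientation: [0.702, 0.712, -0.0, 0.0]
ft_force: [-0.6, -0.3, -2.9]
opening: 21.0
grip_force: 59.2
[[-0.02  1.   -0.  ]
 [ 1.    0.02 -0.  ]
 [-0.   -0.   -1.  ]] [-0.56 -0.28 -2.94]
```

Scaled: 16 mm / 500 = 0.032, 14 mm / 500 = 0.028.

```bash
echo '0.014 0.001 -0.002 0 0 0;0.022 0.001 -0.002 0 0 0;0.028 0.001 -0.002 0 0 0;0.032 0.001 -0.002 0 0 0' | python3 -m jog; echo '0.004 0 0 0 0 0;0.008 0 0 0 0 0' | python3 -m jog 
```

```text
t: 8.98
tool_pos: [502.4, 30.3, 236.7]
orientation: [0.702, 0.712, -0.0, 0.0]
ft_force: [0.6, -0.8, -3.9]
opening: 20.9
grip_force: 59.2
t: 9.22
tool_pos: [502.4, 34.1, 236.7]
orientation: [0.702, 0.712, -0.0, 0.0]
ft_force: [-0.5, -0.7, -3.3]
opening: 21.2
grip_force: 59.2
```

Scaled: 10 mm / 500 = 0.02, 8 mm / 500 = 0.016.

```bash
echo '0.008 0 0 0 0 0;0.016 0 0 0 0 0;0.02 0 0 0 0 0' | python3 -m jog; echo '0.008 0 0 0 0 0;0.016 0 0 0 0 0;0.022 0 0 0 0 0;0.022 0 0 0 0 0' | python3 -m jog 
```

```text
t: 9.6
tool_pos: [502.3, 44.4, 236.7]
orientation: [0.702, 0.712, 0.0, 0.0]
ft_force: [-1.2, -0.2, -3.8]
opening: 21.2
grip_force: 59.2
t: 10.1
tool_pos: [502.2, 55.4, 236.8]
orientation: [0.702, 0.712, 0.0, 0.0]
ft_force: [0.8, 0.8, -3.4]
opening: 20.8
grip_force: 59.2
```

Scaled: 4 mm / 500 = 0.008, 2 mm / 500 = 0.004.

```bash
echo '0.004 0 0 0 0 0;0.008 0 0 0 0 0;0.008 0 0 0 0 0' | python3 -m jog|sed -n '1,2p;4p';  echo '0.001 0 0 0 0 0;0.002 0 0 0 0 0' | python3 -m jog |sed -n '1,2p;4p'
```

```text
t: 10.48
tool_pos: [502.1, 59.2, 236.7]
ft_force: [0.5, 1.3, -3.8]
t: 10.72
tool_pos: [502.1, 60.0, 236.8]
ft_force: [1.6, -1.3, -2.2]
```

Scaled: 1 mm / 500 = 0.002, 0.5 mm / 500 = 0.001.

```bash
echo '0.001 0 0 0 0 0;0.002 0 0 0 0 0' | python3 -m jog |sed -n '1,2p;4p'
```

```text
t: 10.98
tool_pos: [502.1, 61.0, 236.7]
ft_force: [-0.1, -0.1, -3.3]
```

Scaled: 1 mm / 500 = 0.002, 0.5 mm / 500 = 0.001.

```bash
echo '0.001 0 0 0 0 0;0.002 0 0 0 0 0' | python3 -m jog |sed -n '1,2p;4p'
```

```text
t: 11.22
tool_pos: [502.0, 62.0, 236.7]
ft_force: [1.7, -1.9, -2.2]
```

Scaled: 1 mm / 500 = 0.002, 0.5 mm / 500 = 0.001.

```bash
echo '0.001 0 0 0 0 0;0.002 0 0 0 0 0' | python3 -m jog |sed -n '1,2p;4p'
```

```text
t: 11.48
tool_pos: [502.0, 62.3, 236.8]
ft_force: [1.3, -5.9, -2.0]
```

Scaled: 0.5 mm / 500 = 0.001.

```bash
echo '0.001 0 0 0 0 0;0.001 0 0 0 0 0' | python3 -m jog |sed -n '1,2p;4p'
```

```text
t: 11.72
tool_pos: [502.0, 62.5, 236.8]
ft_force: [1.3, -7.6, -1.9]
```

Scaled: 0.6 mm / 500 = 0.0012, 0.3 mm / 500 = 0.0006.

```bash
echo '0.0006 0 0 0 0 0;0.0012 0 0 0 0 0;0.0012 0 0 0 0 0;0.0012 0 0 0 0 0;0.0012 0 0 0 0 0;0.0012 0 0 0 0 0' | python3 -m jog |sed -n '1,2p;4p'; python3 - <<'E'
from h import *
o=pose()[2];print(o["ft_force"],o["moment"])
E
```

```text
t: 12.48
tool_pos: [502.0, 62.6, 236.8]
ft_force: [2.1, -8.4, -2.8]
[ 2.12 -8.39 -2.75] [-1.63 -0.18  0.1 ]
```

Scaled: 0.4 mm / 500 = 0.0008.

```bash
echo '0.0008 0 0 0 0 0;0.0008 0 0 0 0 0;0.0008 0 0 0 0 0;0.0008 0 0 0 0 0' | python3 -m jog |sed -n '1,2p;4p'
```

```text
t: 12.98
tool_pos: [502.0, 62.8, 236.9]
ft_force: [0.9, -9.9, -1.7]
```

Scaled: -170 mm / 500 = -0.34, -125 mm / 500 = -0.25.

```bash
echo '-0.02 0 0 0 0 0;-0.07 0 0 0 0 0;-0.15 0 0 0 0 0;-0.25 0 -0.08 0 0 0;-0.34 0 -0.17 0 0 0;-0.34 0 -0.19 0 0 0;-0.34 0 -0.19 0 0 0' | python3 -m jog; python3 - <<'E'
from h import *
go([500,0,332],0.0135)
go([499.6,250,332],0.0135)
E
```

```text
t: 13.85
tool_pos: [504.2, -105.4, 332.2]
orientation: [0.702, 0.712, 0.001, 0.0]
ft_force: [0.1, 0.5, -3.5]
opening: 21.4
grip_force: 59.7
t 13.85 delta [105.42  -2.8    0.28] rot [ 0. -0.  0.]
t 13.85 delta [355.41   0.19   0.58] rot [ 0. -0.  0.]
```

Scaled: 355 mm / 500 = 0.71, 300 mm / 500 = 0.6.

```bash
echo '0.12 0 0 0 0 0;0.24 0 0 0 0 0;0.36 0 0 0 0 0;0.48 0 0 0 0 0;0.6 0 0 0 0 0;0.71 0 0 0 0 0;0.71 0 0 0 0 0;0.71 0 0.06 0 0 0;0.71 0 0.15 0 0 0;0.71 0 0.19 0 0 0;0.71 0 0.19 0 0 0' | python3 -m jog; python3 - <<'E'
from h import *
go([499.6,235,236.8],0.0135)
s=save("scene","s3.png");save("wrist","w3.png");save("top","t3.png")
tp,_,_=pose()
for c in("scene","top"):
    print(c,"pred nogo",proj(c,tp+[1,-75,-156.7]),"go",proj(c,tp+[-1.2,90,-156.7]))
    for n in ("nogo_tip","go_tip","gauge"): print(n,[(np.round(x["point"],1),round(x["score"],2)) for x in spot_point(n,c)][:3])
E
```

```text
t: 15.22
tool_pos: [497.0, 248.8, 233.2]
orientation: [0.702, 0.712, -0.004, -0.002]
ft_force: [-0.0, -0.0, -3.4]
opening: 21.0
grip_force: 59.5
t 15.22 delta [-13.81   2.33  -3.58] rot [-0.01  0.    0.  ]
scene pred nogo [331.16 173.29] go [390.18 157.34]
nogo_tip [(array([327. , 170.9]), 0.88), (array([167.3, 188.4]), 0.83)]
go_tip [(array([387.3, 157.7]), 0.95), (array([220.3, 130.4]), 0.77)]
gauge [(array([356.8, 166.1]), 0.71), (array([197.7, 161. ]), 0.63)]
top pred nogo [215.47 233.9 ] go [137.8  233.86]
nogo_tip [(array([216. , 237.6]), 0.77), (array([393.5, 293.1]), 0.75), (array([204.2, 127.2]), 0.58)]
go_tip [(array([323.2, 358.7]), 0.79), (array([218.9, 236.5]), 0.29)]
gauge [(array([179.5, 237. ]), 0.89), (array([364.2, 325.7]), 0.67)]
```

Scaled: -8 mm / 500 = -0.016.

```bash
echo '-0.016 0 0 0 0 0;-0.016 0 0 0 0 0;-0.016 0 0 0 0 0' | python3 -m jog; python3 - <<'E'
from h import *
tp,q,o=pose(); go([499.6,235,236.8],0.0135)
save("wrist","w4.png");save("scene","s4.png")
w=cv2.imread("pics/w4.png");g=cv2.cvtColor(w,cv2.COLOR_BGR2GRAY)
for l in cv2.createLineSegmentDetector().detect(g)[0][:,0]:
    if abs(l[3]-l[1])>25 and 235<l[0]<325: print(l.round(1))
print("tip",[(x["point"],x["score"]) for x in spot_point("go_tip","wrist")],proj("wrist",tp+[-.0135*90,90,-156.7]))
zg=tp[2]-156.7
print([ (n,[(np.round(x["point"],1),round(x["score"],2)) for x in spot_point(n,"scene")][:2]) for n in("nogo_tip","go_tip")],proj("scene",tp+[1,-75,-156.7]),proj("scene",tp+[-1.2,90,-156.7]))
E
```

```text
t: 16.05
tool_pos: [499.5, 241.3, 236.7]
orientation: [0.702, 0.712, 0.0, -0.0]
ft_force: [-0.1, -0.5, -3.4]
opening: 20.5
grip_force: 59.5
t 16.05 delta [-6.32  0.01 -0.07] rot [-0. -0.  0.]
[311.1 174.4 308.4 245.7]
[248.4 228.2 246.7 174.4]
[245.  144.4 243.3  54.3]
[317.3  53.1 313.9 144.4]
[243.1 296.6 245.8 268. ]
[310.3 266.9 313.3 295.6]
[315.  364.4 314.2 335.6]
[242.4 333.1 241.1 364.4]
[304.3 330.6 304.5 358.1]
[304.8 325.6 306.4 263.1]
[250.1 258.1 251.8 333.1]
tip [([278.8, 48.3], 0.58)] [280.43  44.18]
[('nogo_tip', [(array([326.1, 173.2]), 0.76), (array([169.4, 188.4]), 0.75)]), ('go_tip', [(array([218.1, 132.3]), 0.97), (array([387.3, 161.5]), 0.63)])] [328.02 174.25] [387.22 158.24]
```

Scaled: -16 mm / 500 = -0.032, 1.1 mm / 500 = 0.0022.

```bash
echo '-0.01 0.0022 0 0 0 0;-0.02 0.0022 0 0 0 0;-0.028 0.0022 0 0 0 0;-0.032 0.0022 0 0 0 0;-0.032 0.0022 0 0 0 0' | python3 -m jog |sed -n '1,2p;4p';  echo '-0.001 0 0 0 0 0;-0.002 0 0 0 0 0;-0.003 0 0 0 0 0;-0.003 0 0 0 0 0' | python3 -m jog |sed -n '1,2p;4p'
python3 - <<'E'
from h import *
s=save("scene","s5.png");t=save("top","t5.png")
cv2.imwrite("pics/c5.png",np.hstack([cv2.resize(s[130:230,270:370,::-1],(400,400),interpolation=cv2.INTER_CUBIC),cv2.resize(t[185:285,180:280,::-1],(400,400),interpolation=cv2.INTER_CUBIC)]))
E
```

```text
t: 16.92
tool_pos: [500.8, 225.3, 236.8]
ft_force: [-1.0, 0.9, -3.9]
t: 17.42
tool_pos: [500.8, 224.1, 236.7]
ft_force: [0.4, -0.1, -3.9]
```

View pics/c5.png

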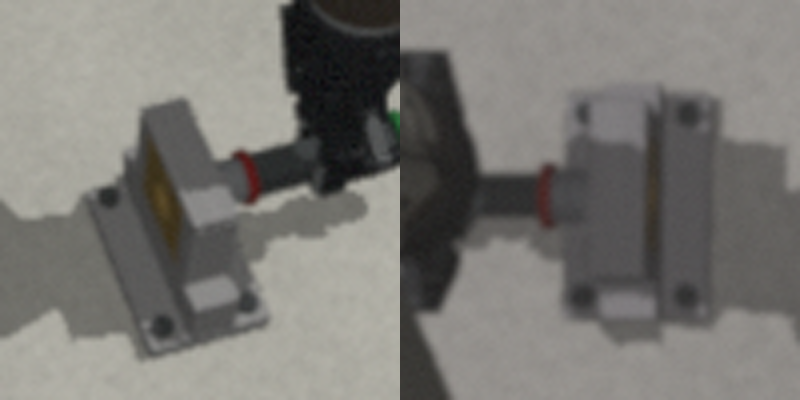

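The no-go end is square to the back mouth and about 1.5 mm away: the red collar is at (247,177) in the scene crop, and the plug meets the block centrally in the top crop. I'll close in 0.5–1 mm at a time.

The manual's scale: shifts go in shares of 500 mm and turns go in shares of 2 pi rad. Converting my numbers, -1 mm / 500 = -0.002, -0.5 mm / 500 = -0.001.

```bash
echo '-0.001 0 0 0 0 0;-0.002 0 0 0 0 0;-0.002 0 0 0 0 0' | python3 -m jog |sed -n '1,2p;4p'
```

```text
t: 17.9
tool_pos: [500.8, 223.0, 236.7]
ft_force: [0.4, -0.1, -3.2]
```

Scaled: -1 mm / 500 = -0.002, -0.5 mm / 500 = -0.001.

```bash
echo '-0.001 0 0 0 0 0;-0.002 0 0 0 0 0;-0.002 0 0 0 0 0' | python3 -m jog |sed -n '1,2p;4p'
```

```text
t: 18.27
tool_pos: [500.9, 222.0, 236.7]
ft_force: [1.0, 0.4, -2.9]
```

Scaled: -0.5 mm / 500 = -0.001.

```bash
echo '-0.001 0 0 0 0 0;-0.001 0 0 0 0 0;-0.001 0 0 0 0 0' | python3 -m jog |sed -n '1,2p;4p'
```

```text
t: 18.65
tool_pos: [500.8, 221.8, 236.8]
ft_force: [0.5, 2.1, -3.0]
```

Scaled: -1 mm / 500 = -0.002, -0.5 mm / 500 = -0.001.

```bash
echo '-0.001 0 0 0 0 0;-0.002 0 0 0 0 0;-0.002 0 0 0 0 0' | python3 -m jog |sed -n '1,2p;4p'
```

```text
t: 19.02
tool_pos: [500.8, 221.4, 236.9]
ft_force: [-1.2, 6.2, -3.4]
```

Scaled: -0.5 mm / 500 = -0.001.

```bash
echo '-0.001 0 0 0 0 0;-0.001 0 0 0 0 0;-0.001 0 0 0 0 0' | python3 -m jog |sed -n '1,2p;4p'
```

```text
t: 19.4
tool_pos: [500.8, 221.3, 236.9]
ft_force: [-1.4, 6.8, -4.0]
```

Scaled: -0.8 mm / 500 = -0.0016, -0.4 mm / 500 = -0.0008.

```bash
echo '-0.0008 0 0 0 0 0;-0.0016 0 0 0 0 0;-0.0016 0 0 0 0 0;-0.0016 0 0 0 0 0;-0.0016 0 0 0 0 0;-0.0016 0 0 0 0 0;-0.0016 0 0 0 0 0;-0.0016 0 0 0 0 0;-0.0016 0 0 0 0 0;-0.0016 0 0 0 0 0' | python3 -m jog |sed -n '1,2p;4p'; python3 - <<'E'
from h import *
save("wrist","w6.png")
g=cv2.imread("pics/w6.png",0)
for l in cv2.createLineSegmentDetector().detect(g)[0][:,0]:
    if abs(l[3]-l[1])>25 and 235<l[0]<325: print(l.round(1))
save("scene","s6.png");tp,_,_=pose()
print([ (n,[(np.round(x["point"],1),round(x["score"],2)) for x in spot_point(n,"scene")][:2]) for n in("nogo_tip","go_tip","gauge")],proj("scene",tp+[0,-75,-156.7]),proj("scene",tp+[-1.2,90,-156.7]))
E
```

```text
t: 20.65
tool_pos: [500.8, 221.0, 237.0]
ft_force: [-2.8, 8.4, -4.2]
[248.7 245.7 246.8 173.2]
[311.1 174.4 308.4 245.7]
[245.  144.4 243.4  54.3]
[242.8 295.6 249.  245.7]
[317.4  54.3 314.  144.5]
[310.5 268.  313.  295.3]
[307.7 339.3 304.3 303.3]
[242.2 333.1 241.5 364.4]
[314.8 363.1 314.  333.1]
[305.1 303.2 306.5 261.9]
[250.2 259.4 251.8 336.9]
[('nogo_tip', [(array([319.1, 174.1]), 0.91), (array([170.4, 186.2]), 0.63)]), ('go_tip', [(array([219.7, 131.2]), 0.67), (array([378.9, 161.5]), 0.6)]), ('gauge', [(array([195.2, 161.6]), 0.81), (array([349.8, 169.3]), 0.58)])] [320.47 176.24] [380.37 160.38]
```

```bash
python3 - <<'E'
from h import *
def chk(f,tp,cam):
    im=cv2.imread("pics/"+f).astype(int);b,g,r_=im[...,0],im[...,1],im[...,2]
    for nm,m,x in(("green",(g-r_>25)&(g-b>15),52),("red",(r_-g>50)&(r_-b>40),-52)):
        p=proj(cam,np.array(tp)+[-.0105*x-.4,x,-156.7]); 
        ys,xs=np.nonzero(m); k=np.hypot(xs-p[0],ys-p[1])<14
        print(f,nm,"n",k.sum(),"obs",xs[k].mean().round(2),ys[k].mean().round(2),"pred",p, "diff",(xs[k].mean()-p[0]).round(2),(ys[k].mean()-p[1]).round(2))
for f,tp in(("s2.png",[502.5,-.4,234.8]),("s4.png",[499.5,241.3,236.7]),("s5.png",[500.8,224.1,236.7]),("s6.png",[500.8,221.0,237])): chk(f,tp,"scene")
for f,tp in(("t2.png",[502.5,-.4,234.8]),("t5.png",[500.8,224.1,236.7])): chk(f,tp,"top")
print("dv/dz",proj("scene",[500,145,85])-proj("scene",[500,145,80]))
E
```

```text
s2.png green n 37 obs 285.41 185.62 pred [284.45 186.34] diff 0.96 -0.72
s2.png red n 13 obs 244.15 196.46 pred [243.64 197.37] diff 0.51 -0.91
s4.png green n 32 obs 376.34 160.66 pred [373.92 161.75] diff 2.43 -1.09
s4.png red n 10 obs 338.8 171.4 pred [336.43 171.78] diff 2.37 -0.38
s5.png green n 35 obs 370.2 162.69 pred [368.01 163.71] diff 2.19 -1.03
s5.png red n 11 obs 332.36 173.45 pred [330.24 173.84] diff 2.13 -0.38
s6.png green n 36 obs 369.61 162.83 pred [366.92 163.93] diff 2.69 -1.1
s6.png red n 10 obs 331.3 173.0 pred [329.09 174.07] diff 2.21 -1.07
t2.png green n 0 obs nan nan pred [273.24 234.31] diff nan nan
t2.png red n 0 obs nan nan pred [321.97 234.53] diff nan nan
t5.png green n 0 obs nan nan pred [167.91 233.53] diff nan nan
t5.png red n 0 obs nan nan pred [216.75 233.7 ] diff nan nan
dv/dz [ 0.18 -1.14]<stdin>:7: RuntimeWarning: Mean of empty slice.
  ret = ret.dtype.type(ret / rcount)
```

Scaled: -96 mm / 500 = -0.192, -40 mm / 500 = -0.08.

```bash
echo '0.012 0 0 0 0 0;0.056 0 0 0 0 0;0.056 0 -0.08 0 0 0;0.056 0 -0.192 0 0 0;0.056 0 -0.192 0 0 0;0.056 0 -0.192 0 0 0' | python3 -m jog; python3 - <<'E'
from h import *
go([505.6,-168.3,290],0.068)
E
```

```text
t: 21.65
tool_pos: [500.2, 247.7, 332.2]
orientation: [0.702, 0.712, -0.0, 0.0]
ft_force: [-0.2, 0.4, -3.5]
opening: 21.3
grip_force: 59.8
t 21.65 delta [-416.01   -0.57   42.43] rot [-0.    0.   -0.05]
```

Scaled: -416 mm / 500 = -0.832, -360 mm / 500 = -0.72, -0.054 rad / 6.2832 = -0.0086.

```bash
echo '-0.12 0 0 0 0 0;-0.24 0 0 0 0 0;-0.36 0 0 0 0 0;-0.48 0 0 0 0 0;-0.6 0 0 0 0 -0.0048;-0.72 0 0 0 0 -0.008;-0.832 -0.001 0.04 0 0 -0.0086;-0.832 -0.001 0.084 0 0 -0.0086;-0.832 -0.001 0.084 0 0 -0.0086;-0.832 -0.001 0.084 0 0 -0.0086' | python3 -m jog; python3 - <<'E'
from h import *
go([505.6,-168.3,203],0.068)
E
```

```text
t: 22.9
tool_pos: [505.7, -168.0, 290.1]
orientation: [0.682, 0.731, -0.0, -0.001]
ft_force: [0.6, -0.3, -2.4]
opening: 21.2
grip_force: 59.6
t 22.9 delta [-0.32  0.05 87.08] rot [-0. -0.  0.]
```

Scaled: 80 mm / 500 = 0.16, 76 mm / 500 = 0.152.

```bash
echo '-0.0006 0 0.08 0 0 0;-0.0006 0 0.13 0 0 0;-0.0006 0 0.152 0 0 0;-0.0006 0 0.16 0 0 0;-0.0006 0 0.16 0 0 0' | python3 -m jog;echo '0 0 0.004 0 0 0;0 0 0.008 0 0 0;0 0 0.012 0 0 0;0 0 0.013 0 0 0;0 0 0.013 0 0 0' | python3 -m jog
```

```text
t: 23.52
tool_pos: [506.4, -168.9, 211.6]
orientation: [0.682, 0.731, 0.0, 0.001]
ft_force: [0.4, -0.4, -3.3]
opening: 20.7
grip_force: 59.6
t: 24.15
tool_pos: [505.8, -169.0, 204.1]
orientation: [0.683, 0.731, -0.0, -0.0]
ft_force: [0.3, -0.7, -3.3]
opening: 21.3
grip_force: 59.6
```

```bash
echo '0.001 0 0.002 0 0 0;0.001 0 0.003 0 0 0;0.001 0 0.003 0 0 0' | python3 -m jog
```

```text
t: 24.52
tool_pos: [505.8, -168.5, 202.8]
orientation: [0.683, 0.731, 0.0, -0.0]
ft_force: [-1.1, -1.0, -1.8]
opening: 20.8
grip_force: 60.0
```

Weight is now partly on the cradle. Release, settle, then rise.

Scaled: -178 mm / 500 = -0.356, -120 mm / 500 = -0.24.

```bash
echo '0 0 0 0 0 0;0 0 0 0 0 0;0 0 0 0 0 0;0 0 0 0 0 0;0 0 0 0 0 0;0 0 0 0 0 0' | python3 -m jog 85; echo '0 0 -0.04 0 0 0;0 0 -0.14 0 0 0;0 0 -0.24 0 0 0;0.05 0 -0.356 0 0 0;0.05 0 -0.356 0 0 0;0.05 0 -0.356 0 0 0' | python3 -m jog; python3 - <<'E'
from h import *
im=save("wrist","w7.png")
for n in ("gauge","go_tip","nogo_tip","cradle"):
  print(n,[(np.round(x["point"],1),round(x["score"],2),atz("wrist",x["point"],6 if n=="cradle" else 46)) for x in spot_point(n,"wrist")][:2])
E
```

```text
t: 25.28
tool_pos: [505.8, -168.5, 202.7]
orientation: [0.683, 0.731, 0.0, 0.0]
ft_force: [0.0, 0.6, 0.4]
opening: 85.0
grip_force: 0.0
t: 26.02
tool_pos: [503.9, -143.4, 380.5]
orientation: [0.682, 0.731, -0.0, 0.0]
ft_force: [0.2, 0.4, -1.3]
opening: 85.1
grip_force: 0.0
gauge [(array([ 83.1, 163.7]), 0.94, array([ 328.56, -137.51,   46.  ])), (array([280.6, 210.5]), 0.74, array([ 505.74, -168.7 ,   46.  ]))]
go_tip [(array([278.1, 107.8]), 0.69, array([497.13, -78.2 ,  46.  ]))]
nogo_tip [(array([153.6, 245.4]), 0.85, array([ 388.2 , -211.72,   46.  ])), (array([278.8, 277. ]), 0.74, array([ 508.74, -236.64,   46.  ]))]
cradle [(array([277.9, 197.7]), 0.91, array([ 503.25, -168.14,    6.  ]))]
```

View pics/w7.png

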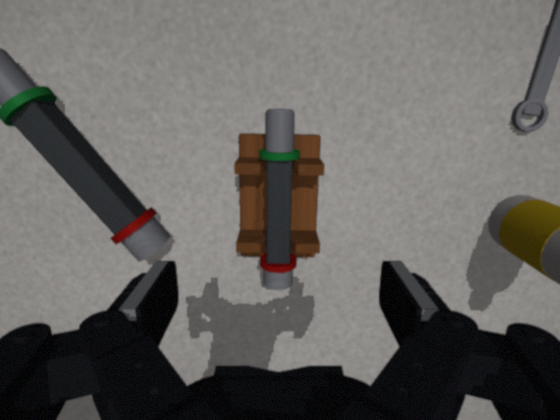

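The gauge lies in both slots at (279,200), with the collars outside the uprights and the gripper clear. Handing in.

```bash
python3 -c "
from cell import finish_job
print(finish_job())"
```

```text
the job is handed in; nothing more can be done
None
```

The job is handed in with no verdict returned: the go end went fully home and was held at about 10 N, the no-go end was pressed at about 8 N for a second and refused, and the gauge is back in its cradle (robot time 26 s of 72); the no-go tip's height at the mouth was not measured directly.

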